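# Prove the guard relay, then unlatch and hold up the test fixture's arm

### The arm

A 7-joint arm with a two-finger parallel gripper is mounted at the origin on the work surface. World frame = base frame: x ahead of the robot, y to its left, z up, the work surface at z = 0. Lengths are in m, angles in rad, forces in N, time in s.
With the tool pointing down it reaches from about 0.4 to 0.9 m from the base axis. Payload 5.6 kg.
Tool frame: the origin (TCP) lies midway between the tips of the shut fingers; the grasp point (between the pads) lies 19 mm behind it; y points along the fingers, z is the direction in which the jaws open and shut, and the axes are right-handed (so a half turn about y gives the same grasp; the last joint's range is limited). The gripper opens to 92 mm and grips with 3 to 60 N. Pads are 20 mm wide; open, the fingers measure 128 mm over their backs; the gripper's body (75 mm by 189 mm) begins 69 mm behind the grasp point.
Start: joints at [-1.206, 0.468, -0.012, 1.603, 0.006, 1.071, -0.056], TCP at [0.258, 0.597, 0.19] pointing down, gripper open.
Joint ranges: [-2.53, 2.53], [-0.31, 2.02], [-1.57, 1.55], [0.28, 2.44], [-1.29, 4.43], [0.15, 1.84], [-2.92, 2.92]. Speed limits (rad/s): [2.57, 2.57, 3.14, 3.14, 3.14, 3.14, 3.14].

### API

Orientations are given as a 3x3 rotation matrix whose columns are the frame's x, y, z axes.
In Python, from station import env, effector, solver, viewer, workorder, search_frame, tip_of gives the robot as it stands. Calls block until the motion is done:
- env.reach(position, orientation): joint-space move of the TCP to a pose.
- env.movel(position, frame=None, rate=0.15): straight line of the TCP; frame=None keeps the orientation; rate is the mean speed in m/s.
- env.goto_joints(angles): joint-space move.
- effector.release() and effector.grasp(squeeze=None): open the fingers fully, or close them until they stop; squeeze is the grip in N (None keeps the last).
- env.pause(seconds).
- solver.inverse_kinematics(position, orientation): joint angles nearest the present ones, or None.
- env.sense(): the state.
- viewer.read_camera(name): name is "side" or "top"; returns (picture, depth): 400x640x3 uint8, red, green, blue; 400x640 float32, m along the optical axis (not along the pixel's ray), 0 where there is no reading.
- viewer.camera_info(name): a dict with "intrinsics" (3x3 intrinsics, pixels), "eye" and "rotation" of the camera in the world. Camera axes: x right, y up, looking along -z (the intrinsics and any distortion apply to the point x, -y, -z); pixel columns grow to the right and rows downward; lengths in m; the calibration is good to about 2 mm. A picture is of the moment at which its call begins. camera_info takes no time and is no camera call.
A pose or a line that the arm cannot do raises env.PlanningError and nothing moves.
- workorder.finish_job(): hands the job in, once; it reports no verdict.
Trained networks look in the newest picture that a camera, given by its name, has taken for a name from the list of things; names that differ only in an ending like _2 or _b are one class to them, and where a whole thing is asked for, a point or a joint stands for the part that bears it (a point fixed in the world has none). Each returns a list of dicts, best first, with "score" (0 to 1); they miss things now and then, are a little off and sometimes report something else, mostly with a low value. They report only what shows in the picture. A call takes as long as a camera call.
- search_frame(camera, name): "at" ([x, y, z] in m, in world coordinates, good to about 4 mm: the middle of the surface that is visible of it).
- tip_of(camera, name): "at" ([x, y, z] in m, in world coordinates, good to about 4 mm: a listed point, or the origin of a listed thing).
The state is a dict: "t": time; "joint_positions": joint angles; "joint_velocities": joint speeds; "tau": joint torques, N m; "ee_pos": TCP position; "tcp_rot": TCP orientation; "wrist_force": force on the tool from outside, world axes, zero at the start; "moment": the same for the moment, N m; "gripper_width": finger opening in m.
Only numpy, scipy, OpenCV 4.12 (cv2) and the standard library are available. Lean on these libraries where they do the work, as an engineer would, in place of code of your own. Each camera call takes 0.05 s, during which the arm holds its last target. There are 200 camera calls.

### The job

Before the board can be taken out of the test fixture, prove its guard relay: press the test button so that the relay's lever drops, then lift the lever back up until it stays standing. Then pull the sprung latch on the fixture's hinged hold-down arm sideways, lift the arm off its ball stud by at least 25 degrees, and finish while still holding it up in the gripper. Leave the loose things on the bench where they are.

Things in the scene. Friction and masses are not known exactly. Their poses are not given: they have to be found in the camera images.
- fixture: Fixed test fixture: aluminium plate 260 x 150 x 20 mm with a green board. Origin: centre of its underside; x from ball stud (x = -80 mm) to hinge (x = +90), +y = way the latch is pulled, z up. Over it lies a grey hinged hold-down arm whose coupler (50 x 50 mm, roof at z = 85 mm, centred on x = -80, y = 0) covers the stud's ball. The arm weighs 2 to 4 N at the tab and falls if let go.
- tongue_hinge (a point): Hinge axis of the hold-down arm, fixed on the fixture at x = +90, y = 0, z = 70 mm in the fixture's frame; the axis runs along the fixture's y.
- tongue (a joint): Hinge of the hold-down arm, rad: 0 = down on the ball stud, grows as the coupler end rises (towards the fixture's +x), stop at 1.0. Locked down (under 0.03 rad of play) unless the latch is pulled out at least 9 mm.
- latch (a joint): Slide of the latch in the arm, m: 0 = locked (sprung home), grows as it is pulled along the fixture's +y, stop at 0.014. The spring takes about 4 N at the start, 8 N at the stop; it springs back when let go. Once the arm has been raised its position no longer matters.
- latch_tab (a point): Grip point of the latch: middle of an upright steel tab at the +y side of the coupler, riding on the arm; fixture frame x = -80, y = +36, z = 115 mm when locked. Plate 8 mm thick (along y), 24 mm wide (along x), free from z = 85 to 135 mm, rolled top edge 12 mm thick up to 141 mm. Pinched across y, it pulls along +y and may pivot in the fingers as the arm rises, the gripper staying upright.
- relay: Guard relay fixed to the bench: grey box 150 x 70 x 50 mm, a round black push button on top near its -x end and a black lever with a disc knob near its +x end. It stands on one side of the fixture, a plain adapter box (130 mm, a dial, no lever) on the other. Origin: centre of its underside; x along its length, z up.
- button_top (a point): Centre of the top of the test button, 24 mm across, 80 mm above the bench, at x = -50, y = 0 mm in the relay's frame. It is pressed straight down.
- button (a joint): Travel of the test button, m: 0 = out, 0.007 = fully down. Spring: about 1.5 N at the start, 5 N fully down; it returns by itself. From about 4 mm on it kicks the lever over, and while it is held down the lever cannot be stood up.
- lever_pivot (a point): Pivot of the lever, fixed on the relay at x = +40, y = 0, z = 50 mm in the relay's frame; its axis runs along the relay's y.
- lever (a joint): Lever angle, rad: 0 = standing (leaning 0.2 rad past upright towards the button, where its own weight keeps it), grows as it falls over towards the relay's +x, 1.77 = dropped, level. It is light (about 50 g) and balanced at 0.2 rad: below that it settles to 0 by itself, beyond it falls.
- lever_knob (a point): Centre of the lever's disc knob: 24 mm diameter, 16 mm thick along the relay's y, 60 mm from the pivot. Standing, it is 109 mm above the bench; dropped, it juts out level at x = +100 mm in the relay's frame, 50 mm above the bench, free below and beside. Pinched across y from above it can be carried in an arc round the pivot, pivoting in the fingers.
- torch: Bystander, not to be disturbed: black torch, 137 mm long, lying. Origin at its underside.
- screwdriver: Bystander, not to be disturbed: screwdriver, 170 mm, lying. Origin at its underside.
- pen: Bystander, not to be disturbed: blue pen, 140 mm, lying. Origin at its underside.
- sponge_block: Bystander, not to be disturbed: small yellow block, 50 x 22 x 22 mm. Origin at its underside.
- screw_tray: Bystander, not to be disturbed: steel tray, 90 x 60 x 20 mm. Origin at its underside.
- cleaner: Bystander, not to be disturbed: white bottle, 56 mm diameter, 130 mm tall. Origin at its underside.

How it is judged:
On the way, in this order (a step that is already met when the one before it is completed fails the run):
1. the test button is pressed at least 3 mm while the arm is still down (value of joint button above 0.003 m and value of joint tongue below 0.05 rad).
2. the lever has dropped (value of joint lever above 1.5 rad), for 0.1 s.
3. the lever stands again and the button is out (value of joint lever below 0.1 rad and value of joint button below 0.002 m), for 0.2 s.
4. the latch is pulled out at least 9 mm while the arm is still down (value of joint latch above 0.009 m and value of joint tongue below 0.05 rad).
5. the arm is raised at least 23 degrees (value of joint tongue above 0.4 rad), for 0.2 s.
At the end, for the whole second after the job is handed in: The hold-down arm is raised at least 0.40 rad (23 degrees) and still (under 0.1 rad/s), held by the fingers (over 1 N of contact with the fixture's moving parts); the relay's lever stands (under 0.1 rad) and its button is out (under 2 mm) (all of step 3 and value of joint tongue above 0.4 rad and velocity of joint tongue between -0.1 and 0.1 rad/s and contact force between the fingers and fixture above 1 N); the arm keeps its last pose, push and grip.
It fails at once if a loose thing on the bench is moved more than 30 mm (distance of any of torch, screwdriver, pen, sponge_block, screw_tray, cleaner from where it was at the start of the episode above 0.03 m).
It also fails if it takes over 66 s, if anything falls off the work surface, if the arm or the gripper's body presses on something with over 40 N, if the wrist force passes 120 N, or if a joint passes its speed limit or range.

## Working session

There is one attempt and no reset: what is moved stays moved. The work goes in short steps, each a Python script; the robot and the scene stay as the last script left them, time stands still between calls to the robot, and variables do not carry over. Pictures are saved under pics/ and viewed, about 8 in all and at most 12, crops included, and the job is handed in when it is done.

```bash
ls; mkdir -p pics; cat > h.py <<'E'
from station import env, effector, solver, viewer, workorder, search_frame, tip_of
import numpy as np, cv2
np.set_printoptions(precision=4,suppress=True)
def snap(c,name,crop=None,scale=1):
    p,d=viewer.read_camera(c); im=p[:,:,::-1].copy()
    if crop: im=im[crop[0]:crop[1],crop[2]:crop[3]]
    cv2.imwrite('pics/'+name,cv2.resize(im,None,fx=scale,fy=scale)); return p,d
def st():
    s=env.sense(); print('t',round(s['t'],2),'p',s['ee_pos'],'F',s['wrist_force'],'w',round(s['gripper_width'],4)); return s
E
python3 - <<'E'
from h import *
s=st();print(s['tcp_rot'])
a,d=snap('top','t0.png');b,d=snap('side','s0.png')
for c in('top','side'):
    i=viewer.camera_info(c);print(c,i)
    for n in('button_top','lever_pivot','lever_knob','latch_tab','tongue_hinge','relay','fixture'):
        print(c,n,[(np.array(r['at']),round(r['score'],2)) for r in tip_of(c,n)[:3]])
E
```

```text
pics
t 0.0 p [0.2576 0.5961 0.1888] F [ 0.3732 -0.5566 -0.0001] w 0.0919
[[ 0.918  -0.0006  0.3966]
 [-0.3966 -0.0016  0.918 ]
 [ 0.0001 -1.     -0.0017]]
top {'intrinsics': array([[403.3653,   0.    , 322.0114],
       [  0.    , 403.3653, 200.2469],
       [  0.    ,   0.    ,   1.    ]]), 'eye': array([ 0.3316, -0.01  ,  1.2352]), 'rotation': array([[ 0.0061,  0.9873, -0.159 ],
       [-1.    ,  0.006 , -0.0014],
       [-0.0005,  0.159 ,  0.9873]])}
top button_top [(array([ 0.4105, -0.2771,  0.081 ]), 0.55)]
top lever_pivot [(array([ 0.4944, -0.2926,  0.0554]), 0.69)]
top lever_knob [(array([ 0.4852, -0.2893,  0.1072]), 0.45)]
top latch_tab [(array([0.481 , 0.0082, 0.1123]), 0.41)]
top tongue_hinge [(array([0.6527, 0.0436, 0.071 ]), 0.94)]
top relay [(array([ 0.4586, -0.2889,  0.0003]), 0.8)]
top fixture [(array([ 0.5744,  0.0047, -0.0003]), 0.95)]
side {'intrinsics': array([[507.6451,   0.    , 319.2536],
       [  0.    , 507.6451, 205.8385],
       [  0.    ,   0.    ,   1.    ]]), 'eye': array([-0.0889, -0.8867,  1.1026]), 'rotation': array([[ 0.8153,  0.4001, -0.4186],
       [-0.5788,  0.546 , -0.6056],
       [-0.0138,  0.7361,  0.6768]])}
side button_top [(array([ 0.4112, -0.2818,  0.0785]), 0.51)]
side lever_pivot [(array([ 0.4971, -0.2891,  0.0498]), 0.65)]
side lever_knob [(array([ 0.4847, -0.2876,  0.1083]), 0.5)]
side latch_tab [(array([0.4833, 0.008 , 0.1151]), 0.66)]
side tongue_hinge [(array([0.6521, 0.0433, 0.0694]), 0.88), (array([0.4842, 0.0082, 0.115 ]), 0.71)]
side relay [(array([ 0.4589, -0.285 , -0.0002]), 0.88)]
side fixture [(array([ 0.5689,  0.0044, -0.0035]), 0.63)]
```

View pics/t0.png

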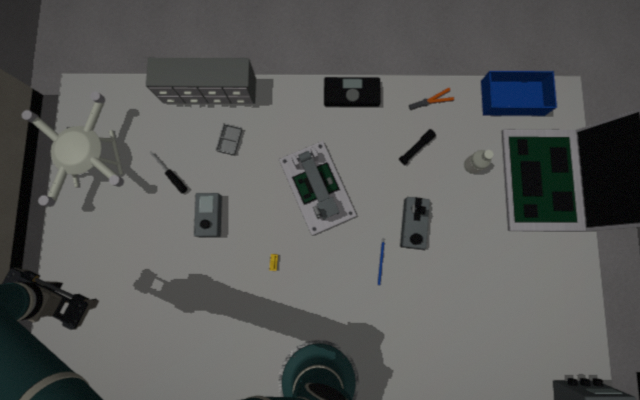

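View pics/s0.png

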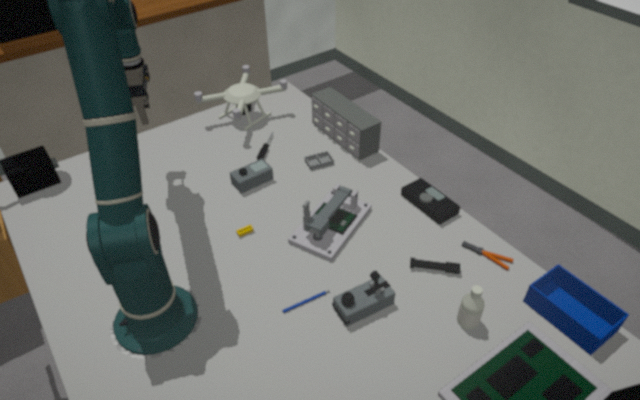

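```bash
cat >> h.py <<'E'
def cloud(c):
    p,d=viewer.read_camera(c); i=viewer.camera_info(c); K=i['intrinsics']
    v,u=np.mgrid[0:400,0:640]; x=(u-K[0,2])/K[0,0]*d; y=(v-K[1,2])/K[1,1]*d
    return p,np.stack([x,-y,-d],-1)@i['rotation'].T+i['eye'],d>0
def R(yaw): # tool down, jaws along local y of a frame at yaw
    z=np.array([-np.sin(yaw),np.cos(yaw),0]);y=np.array([0,0,-1.]);return np.stack([np.cross(y,z),y,z],1)
E
python3 - <<'E'
from h import *
for c in('top','side'):
    p,P,ok=cloud(c)
    for n,ctr,r,z0,z1 in(('relay',(.459,-.287),.1,.042,.058),('plate',(.572,.004),.17,.012,.03),('arm',(.572,.01),.17,.07,.1)):
        m=ok&(np.hypot(P[...,0]-ctr[0],P[...,1]-ctr[1])<r)&(P[...,2]>z0)&(P[...,2]<z1)
        q=P[m][:,:2]; (cx,cy),wh,a=cv2.minAreaRect((q*1000).astype(np.float32)); print(c,n,len(q),round(cx),round(cy),np.round(wh),round(a,1))
    for n in('torch','cleaner','pen','screw_tray','sponge_block'):
        print(c,n,[(np.array(k['at']),round(k['score'],2)) for k in tip_of(c,n)[:1]])
    if c=='top':
        m=ok&(abs(P[...,0]-.61)<.12)&(abs(P[...,1]+.3)<.15)&(P[...,2]>.012)&(P[...,0]>.57); q=P[m]
        print('torch/bottle ext'); 
        for lo,hi in((-.36,-.2),(-.45,-.36)):
            k=q[(q[:,1]>lo)&(q[:,1]<hi)]; print(len(k), k.min(0) if len(k) else '',k.max(0) if len(k) else '', k[k[:,0].argmin()] if len(k) else '')
E
```

```text
top relay 999 459 -288 [ 71. 151.] 83.3
top plate 2620 569 6 [260. 150.] 24.0
top arm 1051 569 7 [210.  77.] 23.5
top torch [(array([ 0.5698,  0.0056, -0.0009]), 0.61)]
top cleaner [(array([ 0.6436, -0.4763, -0.0007]), 0.86)]
top pen [(array([ 0.3398, -0.1833,  0.0003]), 0.72)]
top screw_tray [(array([0.7221, 0.2876, 0.003 ]), 0.72)]
top sponge_block [(array([ 0.3372, -0.1828,  0.0009]), 0.65)]
torch/bottle ext
310 [ 0.6405 -0.3573  0.0123] [ 0.73   -0.2462  0.0358] [ 0.6405 -0.2654  0.0152]
0   
side relay 1102 461 -288 [ 73. 152.] 83.0
side plate 1952 570 7 [265. 154.] 23.7
side arm 866 572 8 [217.  78.] 23.2
side torch [(array([ 0.7126, -0.3148, -0.0046]), 0.72)]
side cleaner [(array([ 0.6456, -0.4818, -0.0007]), 0.88)]
side pen [(array([ 0.3382, -0.1867,  0.0027]), 0.73)]
side screw_tray [(array([0.7228, 0.2856, 0.0022]), 0.6)]
side sponge_block [(array([0.3413, 0.1359, 0.0028]), 0.7)]
```

```bash
cat >> h.py <<'E'
def frame(c,yaw):
    Rz=np.array([[np.cos(yaw),-np.sin(yaw),0],[np.sin(yaw),np.cos(yaw),0],[0,0,1]])
    return lambda x,y,z: np.array([c[0],c[1],0])+Rz@np.array([x,y,z])
RY,FY=-0.1195,0.4154
rel=frame((.460,-.288),RY); fix=frame((.5695,.0065),FY)
E
python3 - <<'E'
from h import *
env.movel(env.sense()['ee_pos']+[0.05,-0.05,.11],rate=.3)
env.reach(rel(-50,0,0)*0+rel(-.05,0,.25),R(RY)); effector.grasp(10); st()
env.movel(rel(-.05,0,.088),rate=.2); s=st(); f0=s['wrist_force'][2]
for z in np.arange(.082,.0715,-.0015):
    env.movel(rel(-.05,0,z),rate=.05); s=st()
    if s['wrist_force'][2]-f0>4.3: break
env.pause(.2)
env.movel(rel(-.05,0,.14),rate=.2); st()
snap('side','s1.png',(200,360,280,480),4)
for c in('top','side'):
    if c=='top': viewer.read_camera(c)
    print(c,[(np.array(k['at']),round(k['score'],2)) for k in tip_of(c,'lever_knob')[:2]])
E
```

```text
t 6.27 p [ 0.4104 -0.282   0.25  ] F [0.2802 0.0058 0.7565] w 0.0005
t 7.22 p [ 0.4108 -0.2827  0.0887] F [0.5691 0.1623 0.0406] w 0.0004
t 7.49 p [ 0.4107 -0.2819  0.0823] F [-0.8647  0.4806  0.2286] w 0.0003
t 7.74 p [ 0.4104 -0.282   0.0806] F [-0.9086  1.3368  0.3558] w 0.0006
t 7.99 p [ 0.4103 -0.282   0.0789] F [0.3306 0.2233 0.1342] w 0.0001
t 8.24 p [ 0.4103 -0.282   0.0774] F [-0.105   0.2139  0.6425] w 0.0009
t 8.49 p [ 0.4103 -0.282   0.0759] F [-0.6068 -0.1772  0.7457] w 0.0005
t 8.74 p [ 0.4103 -0.282   0.0744] F [0.3294 0.2946 0.4517] w 0.0004
t 8.99 p [ 0.4103 -0.282   0.0729] F [-0.0716  0.034  -0.7746] w 0.0005
t 9.24 p [ 0.4103 -0.282   0.0714] F [ 1.0066 -0.4409  0.486 ] w 0.0007
t 9.93 p [ 0.4105 -0.2814  0.1397] F [ 0.0632  0.6575 -1.0851] w 0.0004
top [(array([ 0.4863, -0.2899,  0.1089]), 0.4)]
side [(array([ 0.4851, -0.29  ,  0.1083]), 0.69), (array([0.6533, 0.0461, 0.0705]), 0.29)]
```

View pics/s1.png

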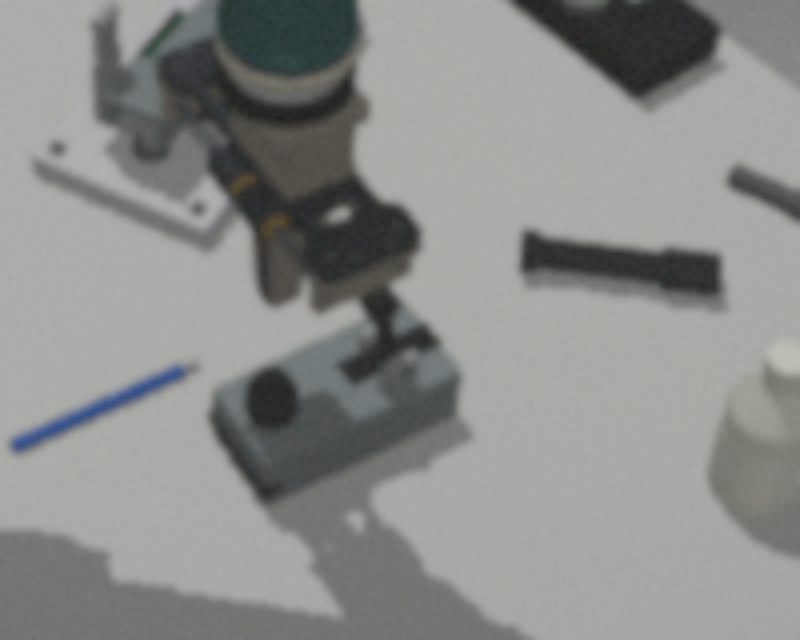

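```bash
python3 - <<'E'
from h import *
i=viewer.camera_info('side');K=i['intrinsics']
def pr(X):
    c=i['rotation'].T@(np.array(X)-i['eye']); return (np.array([c[0],-c[1]])/-c[2]*K[0,0]+K[:2,2]-[280,200])*4
for n,X in(('tcp',env.sense()['ee_pos']),('tcp-20mm up',env.sense()['ee_pos']+[0,0,.04]),('btn',rel(-.05,0,.08)),('knob',rel(.028,0,.109))): print(n,pr(X))
p,P,ok=cloud('side')
m=ok&(np.hypot(P[...,0]-rel(-.05,0,0)[0],P[...,1]-rel(-.05,0,0)[1])<.03)&(P[...,2]>.06)&(P[...,2]<.1);q=P[m]
print(len(q),np.median(q,0),np.sort(q[:,2])[::max(1,len(q)//12)])
m=ok&(np.hypot(P[...,0]-.41,P[...,1]+.282)<.08)&(P[...,2]>.12)&(P[...,2]<.2);q=P[m]
for a in np.arange(.12,.2,.01):
    k=q[(q[:,2]>=a)&(q[:,2]<a+.01)]; 
    if len(k): print(round(a,2),len(k),k.min(0),k.max(0))
E
```

```text
tcp [271.8791 320.3393]
tcp-20mm up [273.538  277.2292]
btn [271.0386 380.4368]
knob [378.9455 303.1421]
145 [ 0.4067 -0.2864  0.0736] [0.0603 0.0651 0.0679 0.0692 0.0703 0.0719 0.0736 0.0763 0.0782 0.0797
 0.0805 0.0821 0.0853]
0.12 10 [ 0.4783 -0.2986  0.12  ] [ 0.4893 -0.2881  0.1243]
0.16 8 [ 0.3998 -0.2938  0.1654] [ 0.4112 -0.2733  0.1695]
0.17 34 [ 0.3999 -0.2962  0.1702] [ 0.4184 -0.2671  0.18  ]
0.18 28 [ 0.399  -0.2982  0.1803] [ 0.4159 -0.2677  0.1894]
0.19 37 [ 0.399  -0.3     0.1901] [ 0.4169 -0.2691  0.2   ]
```

```bash
cat >> h.py <<'E'
def fz(n=6):
    a=[]
    for _ in range(n): a.append(env.sense()['wrist_force']); env.pause(.02)
    return np.mean(a,0)
E
python3 - <<'E'
from h import *
env.movel(rel(-.05,0,.074),rate=.2); f0=fz();print(f0)
for z in np.arange(.072,.046,-.002):
    env.movel(rel(-.05,0,z),rate=.05); f=fz();print(round(z,4),env.sense()['ee_pos'][2],f)
    if (f-f0)[2]>3.8: break
p,d=snap('side','s2.png',(200,360,280,480),4)
print([(np.array(k['at']),round(k['score'],2)) for k in tip_of('side','lever_knob')[:2]])
E
```

```text
[ 0.5552 -0.0238  0.3362]
0.072 0.07233345226762128 [-0.3155  0.0774 -0.0448]
0.07 0.06998040692229958 [ 0.132  -0.1067 -0.0365]
0.068 0.06797464787378826 [ 0.3606 -0.0992 -0.13  ]
0.066 0.06596858230965519 [-0.1785  0.1373 -0.0609]
0.064 0.06396951683694438 [-0.1957  0.1358 -0.2885]
0.062 0.061971823668267645 [-0.1725  0.148  -0.0292]
0.06 0.05998064875935988 [ 0.3266 -0.2044  0.0412]
0.058 0.05797550934320617 [-0.1327 -0.3439 -0.0818]
0.056 0.05598597231862716 [-0.2935  0.0578  0.0969]
0.054 0.054151774498479924 [-0.7155  0.3578  2.5055]
0.052 0.0520714411909535 [ 0.0936 -0.4825  2.9884]
0.05 0.050078778050004706 [ 0.1061 -0.26    4.0256]
0.048 0.048450391189586085 [-0.7308  0.2009 10.1835]
[(array([ 0.5567, -0.299 ,  0.0495]), 0.49)]
```

View pics/s2.png

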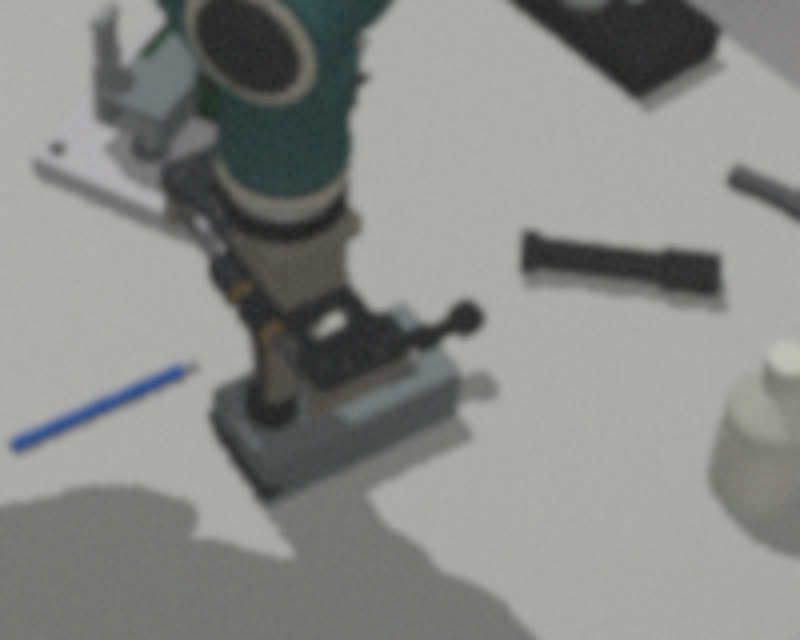

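The press succeeded only when the reported TCP was about 25 mm below nominal. The picture shows the lever dropped, with its knob at (465,318) and a finger on the button at (272,410). So the real fingertips sit about 25 mm behind the reported TCP, and I'll check that with the fingers open.

```bash
python3 - <<'E'
from h import *
env.movel(rel(-.05,0,.14),rate=.3); effector.release()
env.movel(rel(.1,0,.14),rate=.3); st()
snap('side','s3.png',(200,360,280,480),4)
T=rel(.1,0,0)
for c in('side','top'):
    p,P,ok=cloud(c)
    L=np.stack([(P[...,:2]-T[:2])@np.array([np.cos(RY),np.sin(RY)]),(P[...,:2]-T[:2])@np.array([-np.sin(RY),np.cos(RY)]),P[...,2]],-1)
    m=ok&(abs(L[...,0])<.03)&(abs(L[...,1])<.08)&(L[...,2]>.11)&(L[...,2]<.22);q=L[m]
    print(c)
    for a in np.arange(.12,.22,.01):
        k=q[(q[:,2]>=a)&(q[:,2]<a+.01)]
        for s in(1,-1):
            kk=k[k[:,1]*s>0]
            if len(kk)>3: print(round(a,2),s,len(kk),np.percentile(kk,5,axis=0),np.percentile(kk,95,axis=0))
    print([(np.array(k['at']),round(k['score'],2)) for k in tip_of(c,'lever_knob')[:2]], 'expected',rel(.1,0,.05))
E
```

```text
t 17.9 p [ 0.5583 -0.3002  0.1394] F [-1.1545  0.3003 -0.2864] w 0.0918
side
0.16 1 11 [-0.0094  0.0443  0.1646] [0.008  0.0502 0.1691]
0.16 -1 7 [-0.0104 -0.0584  0.1658] [ 0.0004 -0.0493  0.17  ]
0.17 1 25 [-0.0092  0.0442  0.1709] [0.0087 0.0561 0.1785]
0.17 -1 22 [-0.0106 -0.0606  0.1716] [ 0.0065 -0.0483  0.1793]
0.18 1 29 [-0.0106  0.0443  0.1809] [0.0081 0.0572 0.1895]
0.18 -1 22 [-0.0108 -0.0622  0.1804] [ 0.0062 -0.0489  0.1887]
0.19 1 27 [-0.0104  0.0445  0.1907] [0.0095 0.0571 0.1992]
0.19 -1 29 [-0.0103 -0.0629  0.1908] [ 0.0059 -0.049   0.1993]
0.2 1 26 [-0.011   0.0439  0.2005] [0.0074 0.0576 0.2095]
0.2 -1 28 [-0.0109 -0.0631  0.2004] [ 0.006  -0.0489  0.2083]
0.21 1 27 [-0.011   0.0435  0.2106] [0.0064 0.062  0.2185]
0.21 -1 29 [-0.0115 -0.0643  0.2105] [ 0.0066 -0.0484  0.2198]
[(array([ 0.5549, -0.2975,  0.0487]), 0.4)] expected [ 0.5593 -0.2999  0.05  ]
top
[] expected [ 0.5593 -0.2999  0.05  ]
```

View pics/s3.png

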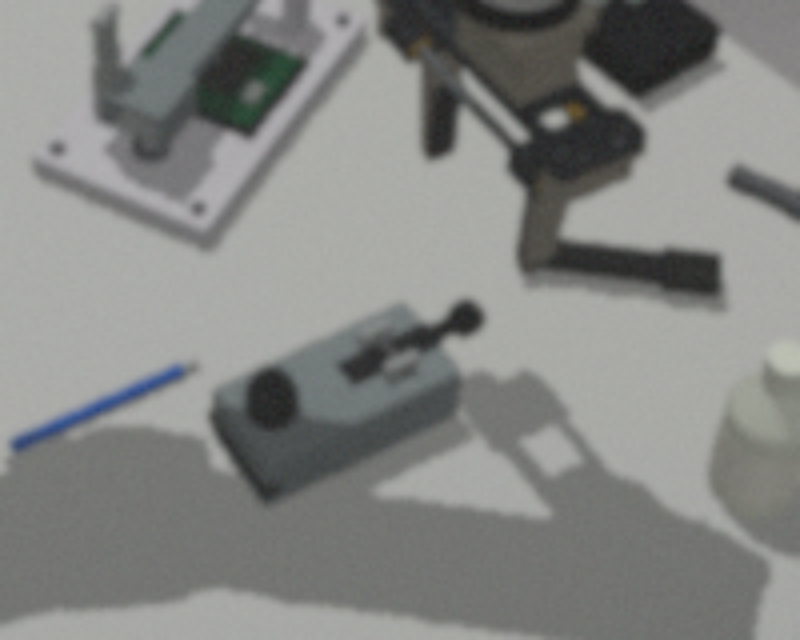

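Both fingers end at z≈0.165 with the TCP reported at 0.139, so the 25 mm offset holds and they are centred sideways. Now I'll lift the lever with that correction.

```bash
python3 - <<'E'
from h import *
G=.0435
env.movel(rel(.099,0,.05-G),rate=.2); st()
effector.grasp(8); st(); print(fz(3))
for ph in np.linspace(0,1.76,12)[1:]:
    env.movel(rel(.04+.06*np.cos(ph)-.001,0,.05+.06*np.sin(ph)-G),rate=.12)
    s=env.sense(); print(round(ph,2),s['wrist_force'],round(s['gripper_width'],4))
print(fz(4))
p,d=viewer.read_camera('side');print([(np.array(k['at']),round(k['score'],2)) for k in tip_of('side','lever_knob')[:2]],'exp',rel(.028,0,.109)); st()
E
```

```text
t 18.97 p [ 0.5589 -0.3006  0.0076] F [-0.1818  0.4114  0.3043] w 0.0916
t 20.1 p [ 0.5586 -0.2975  0.0063] F [-0.7755  5.5164  2.8709] w 0.0157
[-0.7138  5.2889  2.2173]
0.16 [-0.3994  5.7495  1.2891] 0.0162
0.32 [-0.0343  7.1871  0.7733] 0.0163
0.48 [-0.4532  7.0497  0.5861] 0.016
0.64 [0.2008 7.3503 0.5576] 0.016
0.8 [0.5255 7.0871 1.5898] 0.0161
0.96 [-0.0458  7.7357  1.418 ] 0.0157
1.12 [0.5596 6.8775 1.4502] 0.0158
1.28 [-0.4507  7.2987  2.3662] 0.0164
1.44 [0.2454 7.8243 2.7554] 0.0157
1.6 [-1.0809  7.9747  2.0518] 0.0159
1.76 [-1.2964  7.2766  3.1572] 0.016
[-0.902   7.347   2.7147]
[] exp [ 0.4878 -0.2913  0.109 ]
t 23.07 p [ 0.4867 -0.2894  0.0664] F [-0.444   7.7793  3.3245] w 0.016
```

```bash
python3 - <<'E'
from h import *
effector.release(); env.pause(.1)
s=env.sense(); env.movel(s['ee_pos']+[0,0,.13],rate=.3)
env.reach(fix(-.08,.036,.16),R(FY)); st()
snap('side','s4.png',(120,340,260,480),3)
print([(np.array(k['at']),round(k['score'],2)) for k in tip_of('side','lever_knob')[:2]],'exp',rel(.028,0,.109))
print([(np.array(k['at']),round(k['score'],2)) for k in tip_of('side','latch_tab')[:2]],'exp',fix(-.08,.036,.115))
E
```

```text
t 26.08 p [0.4819 0.0059 0.16  ] F [-0.9886 -0.9182  0.9925] w 0.0918
[(array([ 0.4846, -0.2891,  0.107 ]), 0.67)] exp [ 0.4878 -0.2913  0.109 ]
[(array([0.4814, 0.0073, 0.1168]), 0.71)] exp [0.4818 0.0072 0.115 ]
```

View pics/s4.png

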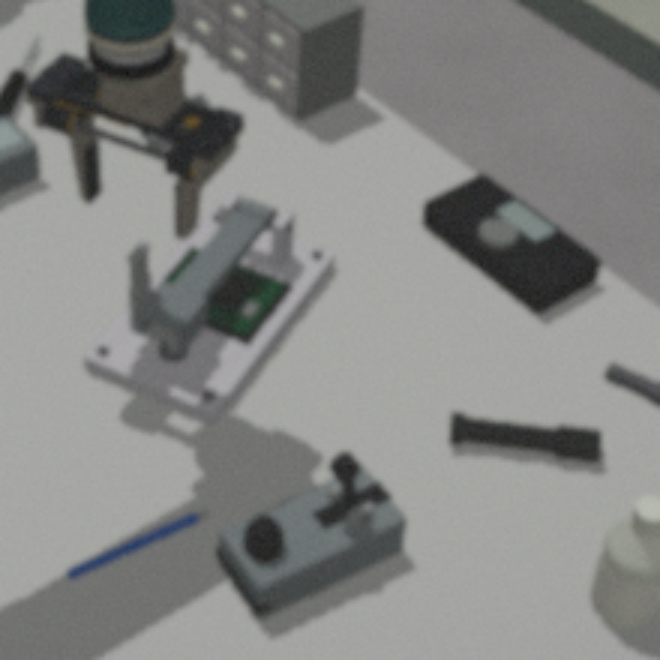

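The lever stands again, with its knob at (345,465). The gripper is above the tab at (138,265). Next I'll grip, pull and lift.

```bash
python3 - <<'E'
from h import *
G=.0435
env.movel(fix(-.08,.036,.115-G),rate=.15); st(); f0=fz(3)
effector.grasp(30); s=st(); p0=s['ee_pos']; yv=np.array([-np.sin(FY),np.cos(FY),0])
off=(p0-fix(-.08,.036,.115-G))@yv; print('off',off)
for c in np.arange(.004,.024,.002):
    env.movel(fix(-.08,.036+off+c,.115-G),rate=.05); s=env.sense()
    d=(s['ee_pos']-p0)@yv; F=fz(3)-f0; print(round(c,3),round(d,4),'Fy',round(F@yv,2),F,round(s['gripper_width'],4))
    if d>.0115: break
np.save('c.npy',[off,c]); st()
E
```

```text
t 26.98 p [0.4824 0.0066 0.072 ] F [-0.0089  0.518  -0.4171] w 0.0918
t 28.23 p [0.4812 0.0082 0.0714] F [-2.5029  3.4869  2.5321] w 0.0111
off 0.0011582168009332543
0.004 0.0026 Fy -5.15 [ 2.4925 -4.5301 -3.8334] 0.0112
0.006 0.005 Fy -6.62 [ 3.302  -5.7836 -3.2829] 0.0111
0.008 0.007 Fy -6.07 [ 2.6543 -5.4581 -3.5455] 0.0108
0.01 0.0088 Fy -6.23 [ 3.2737 -5.3642 -3.5503] 0.0109
0.012 0.0106 Fy -6.67 [ 3.229  -5.8644 -3.5808] 0.011
0.014 0.0123 Fy -7.89 [ 3.5285 -7.0665 -3.6632] 0.0112
t 30.02 p [0.4764 0.0195 0.0717] F [ 3.3542 -4.9758 -3.2787] w 0.0112
```

```bash
python3 - <<'E'
from h import *
off,c=np.load('c.npy'); G=.0435; h=.050; y=.036+off+c
xv=np.array([np.cos(FY),np.sin(FY),0]); 
x0=-.17;dz=(.115-G)-(.07+h)
for th in np.arange(.05,.575,.05):
    env.movel(fix(.09+x0*np.cos(th)+h*np.sin(th),y,.07+x0*-np.sin(th)+h*np.cos(th)+dz),rate=.06)
    s=env.sense();F=fz(2); print(round(th,2),s['ee_pos'],'Fx %.1f'%(F@xv),'Fy %.1f'%(F@[-xv[1],xv[0],0]),'Fz %.1f'%F[2],round(s['gripper_width'],4))
    if th>.14 and F[2]>-.5 : print('no load?')
st(); snap('side','s5.png',(120,340,260,480),3)
E
```

```text
0.05 [0.4797 0.0208 0.0804] Fx 1.9 Fy -7.1 Fz -5.4 0.0114
0.1 [0.4824 0.0221 0.0886] Fx 2.8 Fy -7.4 Fz -5.7 0.0112
0.15 [0.4856 0.0234 0.0967] Fx 2.9 Fy -7.6 Fz -6.0 0.0113
0.2 [0.4891 0.025  0.1045] Fx 3.2 Fy -7.5 Fz -6.1 0.0111
0.25 [0.4929 0.0267 0.1122] Fx 2.2 Fy -7.2 Fz -6.8 0.0111
0.3 [0.497  0.0285 0.1196] Fx 2.1 Fy -8.1 Fz -6.1 0.0108
0.35 [0.5014 0.0305 0.1268] Fx 2.1 Fy -7.2 Fz -6.3 0.0108
0.4 [0.5062 0.0326 0.1337] Fx 2.1 Fy -7.0 Fz -6.2 0.011
0.45 [0.5113 0.0349 0.1404] Fx 0.5 Fy -7.7 Fz -5.7 0.0105
0.5 [0.5167 0.0372 0.1467] Fx 1.0 Fy -7.2 Fz -5.9 0.0108
0.55 [0.5224 0.0397 0.1528] Fx 0.3 Fy -7.3 Fz -6.0 0.0106
t 33.69 p [0.5223 0.0397 0.1527] F [ 2.8613 -6.7371 -6.102 ] w 0.0108
```

View pics/s5.png

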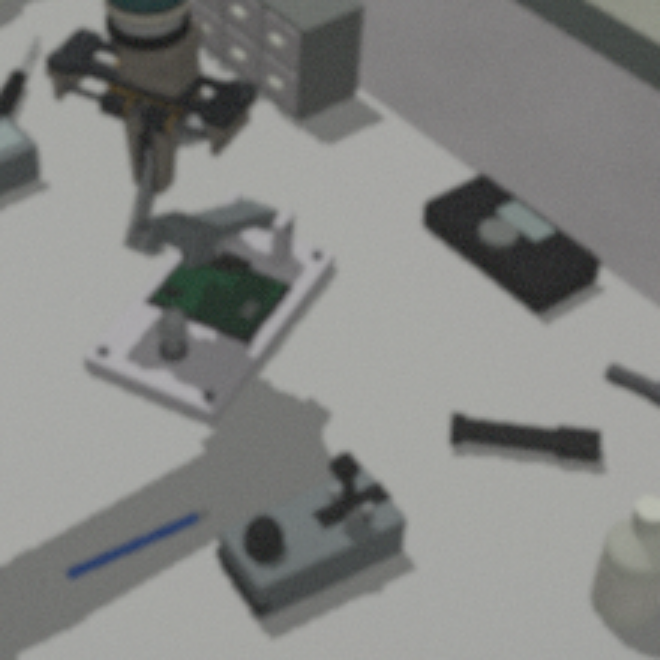

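The arm is up and held by the tab at (140,195), the stud at (173,335) is bare, and the lever still stands at (345,465). I'll check the angle from depth, then hand in.

```bash
python3 - <<'E'
from h import *
for c in('side','top'):
    p,P,ok=cloud(c); D=P[...,:2]-np.array([.5695,.0065]); x=D@[np.cos(FY),np.sin(FY)]; y=D@[-np.sin(FY),np.cos(FY)]
    m=ok&(abs(y)<.012)&(x>-.03)&(x<.07)&(P[...,2]>.06)&(P[...,2]<.20)
    k=np.polyfit(x[m],P[...,2][m],1); print(c,m.sum(),'angle',np.arctan(-k[0]))
print(tip_of('side','lever_knob')[:1])
a=st(); env.pause(.5); b=st(); print(fz())
if np.linalg.norm(a['ee_pos']-b['ee_pos'])<.001 and b['gripper_width']>.008: workorder.finish_job(); print('handed in')
E
```

```text
side 104 angle 0.30439544138692487Traceback (most recent call last):
  File "<stdin>", line 5, in <module>
    raise TypeError("expected non-empty vector for x")
TypeError: expected non-empty vector for x
```

```bash
python3 - <<'E'
from h import *
p,P,ok=cloud('side'); D=P[...,:2]-np.array([.5695,.0065]); x=D@[np.cos(FY),np.sin(FY)]; y=D@[-np.sin(FY),np.cos(FY)]
m=ok&(abs(y)<.03)&(P[...,2]>.04)&(P[...,2]<.25)
for a in np.arange(-.09,.11,.01):
    k=m&(x>=a)&(x<a+.01); z=np.sort(P[...,2][k]); print(round(a,2),len(z),np.percentile(z,[5,25,50,75,95]) if len(z) else '')
print([(np.array(k['at']),k['score']) for k in tip_of('side','latch_tab')[:2]],tip_of('side','lever_knob')[:1]); st()
E
```

```text
-0.09 75 [0.0514 0.0588 0.069  0.1444 0.1612]
-0.08 97 [0.0576 0.0745 0.157  0.1709 0.1812]
-0.07 80 [0.13   0.1502 0.1684 0.1776 0.1814]
-0.06 46 [0.1329 0.1459 0.1556 0.1718 0.1754]
-0.05 82 [0.1285 0.1366 0.1448 0.168  0.232 ]
-0.04 64 [0.1387 0.1595 0.1759 0.2257 0.2453]
-0.03 36 [0.154  0.1871 0.2149 0.2304 0.245 ]
-0.02 38 [0.0868 0.0898 0.0927 0.1447 0.1567]
-0.01 33 [0.0882 0.0914 0.1328 0.1398 0.1422]
-0.0 33 [0.0822 0.0858 0.1191 0.1347 0.1362]
0.01 40 [0.0762 0.081  0.0989 0.1256 0.1294]
0.02 25 [0.0702 0.0741 0.1171 0.1232 0.1253]
0.03 20 [0.1007 0.1115 0.1161 0.1177 0.1204]
0.04 17 [0.0966 0.1052 0.109  0.1107 0.1138]
0.05 15 [0.0959 0.0999 0.1042 0.1061 0.1075]
0.06 19 [0.0855 0.0967 0.0993 0.1011 0.1029]
0.07 27 [0.0445 0.0706 0.0851 0.0939 0.0964]
0.08 28 [0.0619 0.0679 0.0753 0.082  0.0869]
0.09 29 [0.0731 0.0783 0.0803 0.0836 0.0851]
0.1 13 [0.0691 0.0769 0.0791 0.0806 0.0821]
[(array([0.5186, 0.0384, 0.1922]), 0.57)] [{'at': [0.6546, 0.0418, 0.0683], 'score': 0.68}]
t 33.99 p [0.5222 0.0397 0.1526] F [ 2.9419 -5.6586 -5.9011] w 0.0109
```

```bash
python3 - <<'E'
from h import *
a=st(); env.pause(.4); b=st(); viewer.read_camera('side'); print([(np.array(k['at']),k['score']) for k in tip_of('side','lever_knob')])
if np.linalg.norm(a['ee_pos']-b['ee_pos'])<.001 and b['gripper_width']>.008: workorder.finish_job(); print('handed in')
E
```

```text
t 33.99 p [0.5222 0.0397 0.1526] F [ 2.9419 -5.6586 -5.9011] w 0.0109
t 34.39 p [0.5222 0.0396 0.1526] F [ 3.0781 -5.9811 -6.0737] w 0.0109
[(array([ 0.4824, -0.2899,  0.107 ]), 0.56), (array([ 0.3399, -0.1835,  0.0027]), 0.47)]
the job is handed in; nothing more can be done
handed in
```

I did all the steps in order and handed the job in at about 34 s of the 66 s allowed, with the hold-down arm still held up in the gripper. No verdict was reported.

- **Button and lever:** The first press did not touch the button, because the real fingertips sit about 25 mm behind the reported TCP. Contact force and depth images both showed this, and I corrected for it from then on. The second press bottomed out at about 10 N and the lever dropped. I then lifted it back up in an arc and let go. The last check puts the knob 107 mm above the bench, where about 109 mm means standing.
- **Latch and arm:** I pulled the latch about 12 mm against about 8 N, then raised the arm along an arc to a commanded 0.55 rad.
- **Last checks:** The gripper was still and carrying about 6 N downward. Depth along the top of the arm gives roughly 0.5–0.6 rad, above the 0.40 rad needed.
- **Bystanders:** In the last picture the torch, pen and bottle look unmoved. I did not measure the loose things again at the end.

**Checks that failed or disagreed:**
- A first automatic slope fit gave 0.30 rad. It included points that were not on the arm, so I used the surface read bin by bin instead.
- The same fit failed on the top camera, which had no usable points there.
- One knob detection returned the hinge instead; the next one was correct.
- The grip opening read 11 mm on the 8 mm tab, so the pads were probably partly on its rolled edge. The hold did not slip.

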